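# Start the psychrometer fan with its spring-return timer knob

## Robot

A 6-joint arm with a two-finger parallel gripper is mounted at the origin on the work surface. World frame = base frame: x ahead of the robot, y to its left, z up, the work surface at z = 0. Lengths are in mm, angles in rad, forces in N, time in s.
With the tool pointing down it reaches from about 300 to 775 mm from the base axis. Payload 14.6 kg.
Tool frame: the origin (TCP) lies midway between the tips of the shut fingers; the grasp point (between the pads) lies 19 mm behind it; z points along the fingers, y is the direction in which the jaws open and shut (so a half turn about z gives the same grasp; the last joint's range is limited). The gripper opens to 85 mm and grips with 20 to 120 N. Pads are 22 mm wide; open, the fingers measure 114 mm over their backs; the gripper's body (76 mm by 85 mm) begins 54 mm behind the grasp point. The pads swing forward as they close: fully open they stand 13 mm farther back than shut.
Start: joints at [-1.41, 0.3, 1.521, -0, 1.321, -0.067], TCP at [124.203, -535.783, 231.281] pointing down, gripper open.
Joint ranges: [-3.03, 3.03], [-0.79, 2.21], [0.23, 2.52], [-1.04, 4.18], [0, 3.07], [-2.55, 2.55]. Speed limits (rad/s): [2.22, 2.22, 2.57, 3.14, 3.14, 3.14].

## Interface

Orientations are given as a unit quaternion [w, x, y, z].
In Python, from plant import observe, snapshot, get_calibration, job_done, boxes_of, trace gives the robot as it stands. The module is installed in compiled form; this text tells all that it offers.
- The arm moves only by the tool move_arm, never from a script. Its argument "motion" is a list of rows, each a list of 3 entries, a list of its own where there are three numbers: the shift along the tool's x, y, z each as a share of 0.25 m, from -1 to 1, then the turn about the tool's z as a share of 30 degrees, from -1 to 1, then the closure, from 0 (fully open) to 1 (shut). A call has 1 to 10 rows; each row shifts and turns the commanded pose from where the row before left it, along the tool's axes as they then stand; what a row does not reach is not made up. A row lasts 1/10 s, in which the tool goes at most 50 mm and 8.59 degrees, less where a joint would pass 70% of its speed; a pose out of reach is approached as far as the arm can. A call with a number of a shift or a turn outside -1 to 1 is refused whole. A call with a gripper value outside its range is refused whole. The fingers move at their own pace and stop on an object; "newtons" is the grip in N (left out, the last holds). Time passes only in rows, so rows that do not move let the fingers close. It gives the time, the measured TCP pose, the force and the opening at its end, in the units of the state.
- observe(): the state, without advancing time (a new reading comes with each control period).
- snapshot(name): name is "scene" or "side" or "wrist"; returns (picture, depth): 480x640x3 uint8, blue, green, red; 480x640 float32, mm along the optical axis (not along the pixel's ray), 0 where there is no reading.
- get_calibration(name): a dict with "intrinsics" (3x3 intrinsics, pixels), "extrinsics" (4x4, takes a point from camera to world coordinates); the wrist camera has in their place "hand_eye" (4x4, takes a point from camera to tool coordinates, whose origin is the TCP and whose axes are the flange's). Camera axes: x right, y down, z forward; pixel columns grow to the right and rows downward; lengths in mm; the calibration is good to about 2 mm. A picture is of the moment at which its call begins: read the wrist's pose just before it. get_calibration takes no time and is no camera call.
- job_done(): hands the job in, once; it reports no verdict.
Trained networks look in the newest picture that a camera, given by its name, has taken for a name from the list of things; names that differ only in an ending like _2 or _b are one class to them, and where a whole thing is asked for, a point or a joint stands for the part that bears it (a point fixed in the world has none). Each returns a list of dicts, best first, with "confidence" (0 to 1); they miss things now and then, are a little off and sometimes report something else, mostly with a low value. They report only what shows in the picture. A call takes as long as a camera call.
- boxes_of(camera, target): "location" ([x, y, z] in mm, in world coordinates, good to about 4 mm: the middle of the surface that is visible of it).
- trace(camera, target): "pixels" (480x640 bool, what is visible of it).
The state is a dict: "t": time; "joints": joint angles; "joint_velocities": joint speeds; "joint_torque": joint torques, N m; "ee_pos": TCP position; "orientation": TCP orientation; "ft_force": force on the tool from outside, world axes, zero at the start; "ft_torque": the same for the moment, N m; "finger_gap": opening from 0.0 (shut) to 1.0 (fully open).
Only numpy, scipy, OpenCV 4.12 (cv2) and the standard library are available. Lean on these libraries where they do the work, as an engineer would, in place of code of your own. Each camera call takes 0.05 s, during which the arm holds its last target.

## Task

Two timer boxes of the same make stand on the hut's shelf. On the one that carries the green glass bulb holder (the other carries a round dial), twist the bar knob clockwise, seen from above, all the way to its stop, keep it there for about a second, then let go of it at the stop so that it runs back to rest by itself. Do not turn the other box's knob, and keep clear of the glass.

Things in the scene. Friction and masses are not known exactly. Their poses are not given: they have to be found in the camera images.
- fan_bar: Black bar grip of the knob to twist, on the box with the glass: 44 mm long (x), 13 wide (y), 32 high (z up). Origin: centre of its underside, on the vertical turning axis, 60 mm above the shelf. It turns. Below it a fixed disc, 56 mm across, top 56 mm above the shelf, on a fixed grey box 220 x 120 x 50 mm, long along the bar at rest. Loose things keep 60 mm from the axis, under 100 mm high.
- fan_knob (a joint): Turn of that knob in rad: 0 at rest, growing clockwise seen from above, hard stop at 1.05 (60 degrees). A spring drives it back to 0 (0.03 N m at rest, 0.1 N m at the stop); a damper (0.09 N m per rad/s) makes the run back take 1.5 to 2 s.
- lamp_knob (a joint): Turn of the identical knob on the other box, which carries a flat round brass dial (84 mm across) in place of the glass; 0 at rest, same direction and range. It must stay at rest.
- bulb_holder: Fragile green glass bulb holder fixed on the same box as fan_bar, 125 mm from the knob's axis, towards the bar's +x at rest: brass foot 48 mm across, glass 34 mm narrowing to 22 mm. Origin: centre of its underside, 50 mm above the shelf; top at 106 mm.

How it is judged:
By the outcome, as a careful person would: the job done as asked, in the order asked, and still so for the second after the job is handed in, with the robot touching nothing.
It also fails if it takes over 35 s, if anything falls off the work surface, if the arm or the gripper's body presses on something with over 40 N, if the wrist force passes 120 N, or if a joint passes its speed limit or range.

## Working session

There is one attempt and no reset: what is moved stays moved. The work goes in short steps, Python scripts to look and compute and a tool call to move; the robot and the scene stay as the last step left them, time stands still between calls to the robot, and variables do not carry over. Pictures are saved under pics/ and viewed, and the job is handed in when it is done.

Besides the shell and the picture viewer there is one more tool, called after ">>>" as name(argument=value, ...), one argument or row to a line, values as JSON. move_arm: Moves the arm, as the interface text tells. Its arguments: {"type":"object","properties":{"motion":{"type":"array"},"newtons":{"type":"number"}},"required":["motion"]}

```bash
mkdir -p pics; cat > h.py <<'E'
import numpy as np, cv2
from plant import *
def world(cam,px,depth):
    c=get_calibration(cam);K=np.array(c["intrinsics"]);T=np.array(c["extrinsics"])
    u,v=px; z=depth
    p=np.array([(u-K[0,2])/K[0,0]*z,(v-K[1,2])/K[1,1]*z,z,1]); return (T@p)[:3]
E
python3 - <<'E'
from h import *
print(observe())
for n in ("scene","side"):
    im,d=snapshot(n); cv2.imwrite(f"pics/{n}1.png",im); np.save(f"{n}1.npy",d)
    for t in ("fan_bar","bulb_holder","lamp_knob"):
        print(n,t,[(np.round(b["location"]),round(b["confidence"],2)) for b in boxes_of(n,t)])
E
```

```text
{'t': 0.0, 'joints': array([-1.40958949e+00,  3.00467917e-01,  1.52159036e+00, -1.93105953e-05,
        1.32069880e+00, -6.65515771e-02]), 'joint_velocities': array([-5.89895790e-04,  2.06565636e-04,  5.43016349e-04,  1.26010653e-03,
        5.40335671e-04,  3.24635096e-05]), 'joint_torque': array([ 2.06249974e-04, -5.43504810e+01, -3.61794591e+01,  1.13876865e-05,
        4.03804166e-03, -1.96889306e-05]), 'ee_pos': array([ 124.16740727, -535.55748931,  230.71913504]), 'orientation': array([-5.81117499e-04,  9.93522327e-01,  1.13635585e-01, -3.68874629e-05]), 'ft_force': array([-0.72368365,  0.1192417 ,  0.83702732]), 'ft_torque': array([ 0.01690374,  0.00956248, -0.01620212]), 'finger_gap': 0.9967243264776505}
scene fan_bar [(array([492., 214.,  85.]), 0.8), (array([495., 212.,  80.]), 0.36)]
scene bulb_holder [(array([607., 268.,  72.]), 0.67)]
scene lamp_knob [(array([ 536., -220.,   74.]), 0.9), (array([607., 267.,  73.]), 0.41)]
side fan_bar [(array([484., 210.,  81.]), 0.57)]
side bulb_holder [(array([593., 264.,  76.]), 0.7)]
side lamp_knob [(array([ 534., -221.,   73.]), 0.86)]
```

View pics/scene1.png

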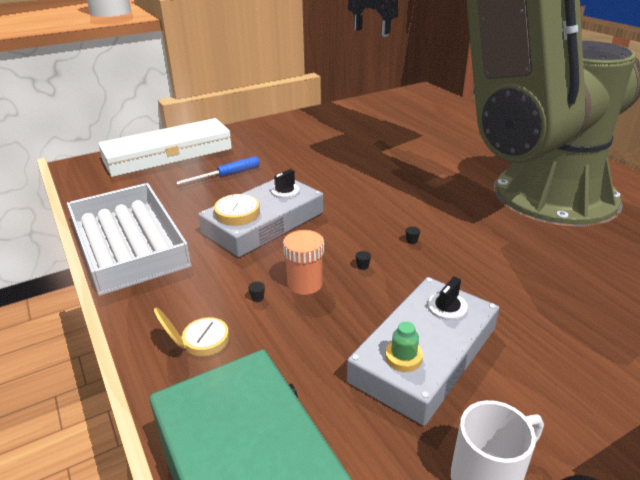

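View pics/side1.png

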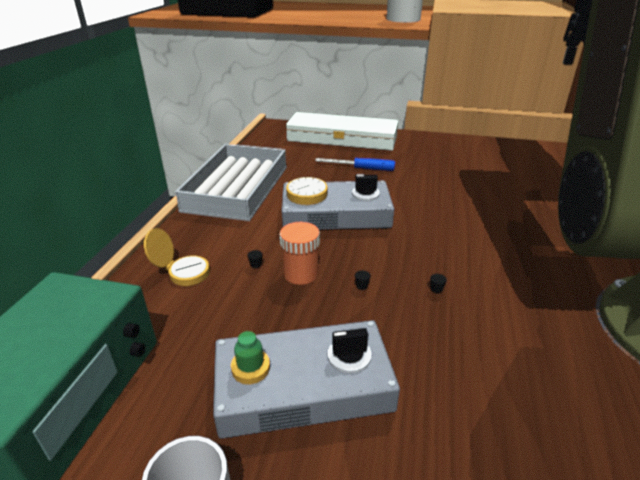

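```bash
python3 - <<'E'
from h import *
for n in ("scene","side"):
    snapshot(n);d=np.load(f"{n}1.npy")
    for t in ("fan_bar","bulb_holder"):
      for r in trace(n,t)[:1]:
        m=r["pixels"]; vs,us=np.nonzero(m&(d>0)); 
        P=np.array([world(n,(u,v),d[v,u]) for u,v in zip(us,vs)])
        print(n,t,round(r["confidence"],2),len(P),"px",us.mean(),vs.mean(),"min",P.min(0).round(),"max",P.max(0).round())
        top=P[:,2]>(89 if t=="fan_bar" else 100)
        if t=="fan_bar": top&=P[:,2]<96
        if top.sum()>5:
          Q=P[top][:,:2]; rr=cv2.minAreaRect(Q.astype(np.float32))
          print(" top n",len(Q),"mean",Q.mean(0).round(1),"rect",rr, "z",np.median(P[top][:,2]))
          w,V=np.linalg.eigh(np.cov(Q.T)); print(" axis ang deg",np.degrees(np.arctan2(V[1,1],V[0,1])))
E
```

```text
scene fan_bar 0.82 511 px 449.013698630137 293.46183953033267 min [374. 111.  -2.] max [508. 223.  93.]
 top n 187 mean [486.4 209.1] rect ((484.8538818359375, 208.1995391845703), (45.108036041259766, 13.63564395904541), 22.318153381347656) z 91.23949183968597
 axis ang deg -156.95131437294583
scene bulb_holder 0.81 1415 px 404.11802120141346 349.34982332155477 min [553. 206.  48.] max [624. 281. 108.]
 top n 205 mean [601.4 257.9] rect ((600.3438720703125, 256.5400085449219), (22.006813049316406, 19.952239990234375), 55.175682067871094) z 104.91692847449644
 axis ang deg 56.59113882843738
side fan_bar 0.97 848 px 349.35849056603774 341.4858490566038 min [463. 195.  60.] max [507. 223.  94.]
 top n 281 mean [485.5 209.4] rect ((485.7018737792969, 208.45504760742188), (42.878700256347656, 14.034296989440918), 23.20033073425293) z 91.17191079591004
 axis ang deg -157.65094110087693
side bulb_holder 0.88 1499 px 249.01601067378252 359.74849899933287 min [577. 216.  48.] max [635. 281. 107.]
 top n 237 mean [599.2 258.4] rect ((599.3504028320312, 257.1475830078125), (20.979690551757812, 20.04105567932129), 11.840441703796387) z 105.03128370699392
 axis ang deg 147.64021636277647
```

The glass box is the near one in the scene view: green glass at about (405,343) and its bar at (450,294). The other box, with the dial, is at about (262,210). Both cameras put the bar axis at about (485.3, 208.3), pointing 22.8° with its top at 91. The bulb is 124.4 mm away at 23°, which matches the given 125 mm. To stay inside the last joint's range I'll grasp at tool yaw 202.8°, so j6 goes from about -90° to -30°.

```bash
cat >> h.py <<'E'
def yaw(q):
    from scipy.spatial.transform import Rotation as R
    M=R.from_quat(np.r_[q[1:],q[0]]).as_matrix(); return np.degrees(np.arctan2(M[1,0],M[0,0])), M
def plan(n,goal,gyaw):
    o=observe();p=o["ee_pos"];y0,_=yaw(o["orientation"])
    th0=np.arctan2(p[1],p[0]);r0=np.hypot(p[0],p[1]);th1=np.arctan2(goal[1],goal[0]);r1=np.hypot(*goal[:2])
    dy=gyaw-y0
    pos=lambda s:np.array([(r0+s*(r1-r0))*np.cos(th0+s*(th1-th0)),(r0+s*(r1-r0))*np.sin(th0+s*(th1-th0))])
    print(p.round(1),"yaw",y0,"turn total",dy)
    for k in range(n):
        d=pos((k+1)/n)-pos(k/n);y=np.radians(y0+dy*k/n)
        print([[round((d@[np.cos(y),np.sin(y)])/250,3),round((d@[np.sin(y),-np.cos(y)])/250,3),round((p[2]-goal[2])/n/250,3)],round(-dy/n/30,3),0])
E
python3 -c "
from h import *
plan(28,(485.3,208.3,231),202.8)"
```

```text
[ 124.2 -535.8  231.3] yaw 13.05489579472446 turn total 189.74510420527554
[[np.float64(0.137), np.float64(-0.007), np.float64(0.0)], np.float64(-0.226), 0]
[[np.float64(0.137), np.float64(0.0), np.float64(0.0)], np.float64(-0.226), 0]
[[np.float64(0.137), np.float64(0.008), np.float64(0.0)], np.float64(-0.226), 0]
[[np.float64(0.136), np.float64(0.015), np.float64(0.0)], np.float64(-0.226), 0]
[[np.float64(0.135), np.float64(0.023), np.float64(0.0)], np.float64(-0.226), 0]
[[np.float64(0.133), np.float64(0.03), np.float64(0.0)], np.float64(-0.226), 0]
[[np.float64(0.131), np.float64(0.038), np.float64(0.0)], np.float64(-0.226), 0]
[[np.float64(0.128), np.float64(0.045), np.float64(0.0)], np.float64(-0.226), 0]
[[np.float64(0.125), np.float64(0.052), np.float64(0.0)], np.float64(-0.226), 0]
[[np.float64(0.122), np.float64(0.059), np.float64(0.0)], np.float64(-0.226), 0]
[[np.float64(0.119), np.float64(0.065), np.float64(0.0)], np.float64(-0.226), 0]
[[np.float64(0.115), np.float64(0.072), np.float64(0.0)], np.float64(-0.226), 0]
[[np.float64(0.11), np.float64(0.078), np.float64(0.0)]
[... 533 characters left out ...]
loat64(0.113), np.float64(0.0)], np.float64(-0.226), 0]
[[np.float64(0.065), np.float64(0.116), np.float64(0.0)], np.float64(-0.226), 0]
[[np.float64(0.058), np.float64(0.12), np.float64(0.0)], np.float64(-0.226), 0]
[[np.float64(0.051), np.float64(0.123), np.float64(0.0)], np.float64(-0.226), 0]
[[np.float64(0.044), np.float64(0.125), np.float64(0.0)], np.float64(-0.226), 0]
[[np.float64(0.037), np.float64(0.127), np.float64(0.0)], np.float64(-0.226), 0]
[[np.float64(0.03), np.float64(0.129), np.float64(0.0)], np.float64(-0.226), 0]
[[np.float64(0.023), np.float64(0.13), np.float64(0.0)], np.float64(-0.226), 0]
[[np.float64(0.016), np.float64(0.131), np.float64(0.0)], np.float64(-0.226), 0]
```

>>> move_arm(
  motion=[
    [[0.137, -0.007, 0], -0.226, 0],
    [[0.137, 0, 0], -0.226, 0],
    [[0.137, 0.008, 0], -0.226, 0],
    [[0.136, 0.015, 0], -0.226, 0],
    [[0.135, 0.023, 0], -0.226, 0],
    [[0.133, 0.03, 0], -0.226, 0],
    [[0.131, 0.038, 0], -0.226, 0],
    [[0.128, 0.045, 0], -0.226, 0],
    [[0.125, 0.052, 0], -0.226, 0],
    [[0.122, 0.059, 0], -0.226, 0],
  ],
)

```text
t: 1.7
ee_pos: [409.2, -355.8, 231.3]
orientation: [0.0, 0.76, 0.65, 0.0]
ft_force: [0.1, 0.0, -0.4]
finger_gap: 1.002
```

>>> move_arm(
  motion=[
    [[0.119, 0.065, 0], -0.226, 0],
    [[0.115, 0.072, 0], -0.226, 0],
    [[0.11, 0.078, 0], -0.226, 0],
    [[0.106, 0.084, 0], -0.226, 0],
    [[0.101, 0.089, 0], -0.226, 0],
    [[0.095, 0.095, 0], -0.226, 0],
    [[0.09, 0.1, 0], -0.226, 0],
    [[0.084, 0.104, 0], -0.226, 0],
    [[0.078, 0.109, 0], -0.226, 0],
    [[0, 0, 0], 0, 0],
  ],
)

```text
t: 2.7
ee_pos: [528.7, -79.7, 231.4]
orientation: [0.0, 0.323, 0.946, 0.0]
ft_force: [-0.1, -0.1, 0.0]
finger_gap: 0.999
```

```bash
python3 -c "
from h import *
print(observe()['joints'].round(2))
plan(9,(485.3,208.3,201),202.8-360)"
```

```text
[-0.22  0.27  1.56  0.    1.31 -1.13]
[528.7 -79.7 231.4] yaw 142.29217237299648 turn total -299.4921723729965
[[np.float64(0.07), np.float64(0.112), np.float64(0.013)], np.float64(1.109), 0]
[[np.float64(0.123), np.float64(0.047), np.float64(0.013)], np.float64(1.109), 0]
[[np.float64(0.126), np.float64(-0.036), np.float64(0.013)], np.float64(1.109), 0]
[[np.float64(0.08), np.float64(-0.104), np.float64(0.013)], np.float64(1.109), 0]
[[np.float64(0.001), np.float64(-0.131), np.float64(0.013)], np.float64(1.109), 0]
[[np.float64(-0.077), np.float64(-0.106), np.float64(0.013)], np.float64(1.109), 0]
[[np.float64(-0.125), np.float64(-0.038), np.float64(0.013)], np.float64(1.109), 0]
[[np.float64(-0.123), np.float64(0.044), np.float64(0.013)], np.float64(1.109), 0]
[[np.float64(-0.072), np.float64(0.109), np.float64(0.013)], np.float64(1.109), 0]
```

Yaw is 142.3°, so this stretch needs a target of 202.8° without the wrap. The original rows still apply.

>>> move_arm(
  motion=[
    [[0.071, 0.113, 0.01], -0.226, 0],
    [[0.065, 0.116, 0.01], -0.226, 0],
    [[0.058, 0.12, 0.01], -0.226, 0],
    [[0.051, 0.123, 0.01], -0.226, 0],
    [[0.044, 0.125, 0.01], -0.226, 0],
    [[0.037, 0.127, 0.01], -0.226, 0],
    [[0.03, 0.129, 0.01], -0.226, 0],
    [[0.023, 0.13, 0.01], -0.226, 0],
    [[0.016, 0.131, 0.01], -0.226, 0],
    [[0, 0, 0], 0, 0],
  ],
)

```text
t: 3.7
ee_pos: [483.9, 210.8, 208.5]
orientation: [-0.0, -0.201, 0.98, 0.0]
ft_force: [0.1, -1.2, 0.1]
finger_gap: 1.005
```

```bash
python3 - <<'E'
from h import *
o=observe();y,M=yaw(o["orientation"]);print(o["ee_pos"].round(1),y,o["joints"].round(2))
im,d=snapshot("wrist");cv2.imwrite("pics/w1.png",im)
c=get_calibration("wrist");K=np.array(c["intrinsics"]);T=np.array(c["hand_eye"])
for t in("fan_bar","bulb_holder"):
  r=trace("wrist",t)
  if not r: print(t,"none");continue
  vs,us=np.nonzero(r[0]["pixels"]&(d>0));z=d[vs,us]
  P=np.c_[(us-K[0,2])/K[0,0]*z,(vs-K[1,2])/K[1,1]*z,z,np.ones(len(z))]@T.T
  P=P[:,:3]@M.T+o["ee_pos"]
  top=(P[:,2]>88)&(P[:,2]<96) if t=="fan_bar" else P[:,2]>102
  Q=P[top][:,:2].astype(np.float32)
  print(t,r[0]["confidence"],us.mean(),vs.mean(),len(Q),P[:,2].max(), cv2.minAreaRect(Q) if len(Q)>5 else '',Q.mean(0))
  w,V=np.linalg.eigh(np.cov(Q.T)); print(" ang",np.degrees(np.arctan2(V[1,1],V[0,1])))
E
```

```text
[483.9 210.8 208.5] -156.77411339500568 [ 0.34  0.27  1.61  0.    1.26 -1.63]
fan_bar 0.79 311.3612956810631 232.92857142857142 1106 95.561657940716 ((486.02001953125, 207.4287109375), (43.43370056152344, 12.622852325439453), 23.347700119018555) [484.93817 207.20636]
 ang -156.47054264324066
bulb_holder 0.7 311.2344002586486 371.8415777562237 619 108.79437531551568 ((600.740478515625, 256.04046630859375), (20.682296752929688, 20.91804313659668), 55.459041595458984) [599.6506  255.47057]
 ang -160.0693711201904
```

View pics/w1.png

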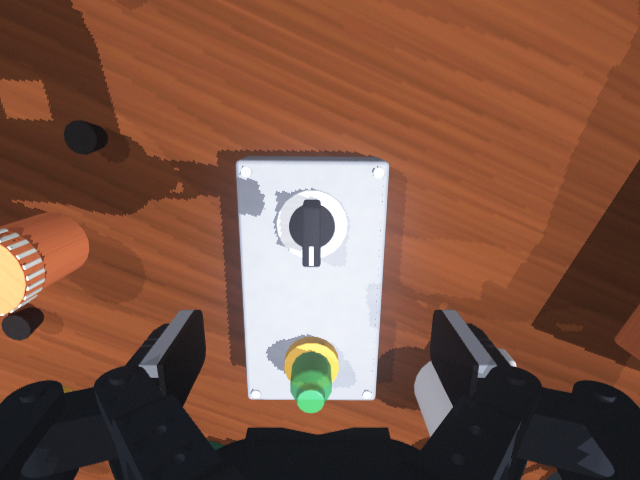

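The wrist view shows the bar at (311,233) and the glass at (311,372), with the gripper straddling the box and nothing near its path. All three cameras agree on the axis at about (485.5, 207.9) and 23°. I need 3.3 mm of correction along tool -y, then a descent to z of about 64.

>>> move_arm(
  motion=[
    [[-0.001, -0.013, 0.1], 0, 0],
    [[0, 0, 0.12], 0, 0],
    [[0, 0, 0.12], 0, 0],
    [[0, 0, 0.12], 0, 0],
    [[0, 0, 0.07], 0, 0],
    [[0, 0, 0.048], 0, 0],
    [[0, 0, 0], 0, 0],
    [[0, 0, 0], 0, 0],
  ],
)

```text
t: 4.65
ee_pos: [487.1, 205.4, 65.0]
orientation: [0.0, -0.198, 0.98, 0.0]
ft_force: [0.1, -0.5, 0.2]
finger_gap: 1.0
```

```bash
python3 - <<'E'
from h import *
o=observe();print(o["ee_pos"].round(1),yaw(o["orientation"])[0],o["ft_force"].round(1),o["ft_torque"].round(2))
im,d=snapshot("side");cv2.imwrite("pics/s2.png",im)
E
```

```text
[487.1 205.4  65. ] -157.17021882422597 [ 0.1 -0.5  0.2] [-0.02 -0.02  0.02]
```

View pics/s2.png

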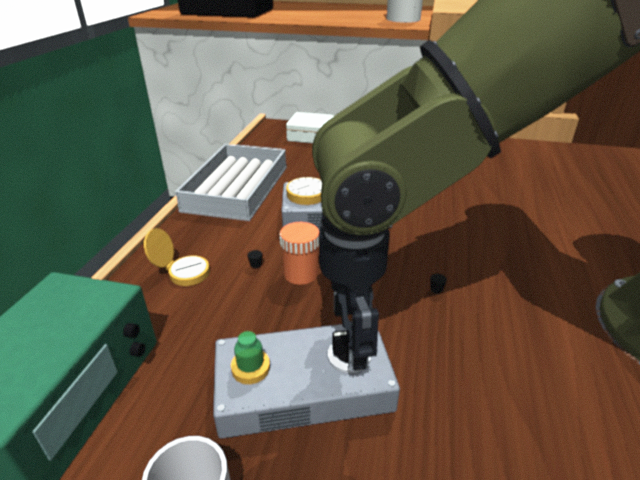

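The side view shows the fingers around the bar at about (352,345), clear of the glass at (249,350). The tool settled 2.9 mm short along y, so I'll correct that and close gently.

>>> move_arm(
  motion=[
    [[0.002, 0.012, 0], 0, 0],
    [[0, 0, 0], 0, 0.6],
    [[0, 0, 0], 0, 1],
    [[0, 0, 0], 0, 1],
    [[0, 0, 0], 0, 1],
    [[0, 0, 0], 0, 1],
    [[0, 0, 0], 0, 1],
    [[0, 0, 0], 0, 1],
  ],
  newtons=40,
)

```text
t: 5.5
ee_pos: [485.4, 207.2, 64.6]
orientation: [0.0, -0.198, 0.98, -0.001]
ft_force: [2.5, -12.1, 3.3]
finger_gap: 0.141
```

```bash
python3 - <<'E'
from h import *
o=observe();print(o["ee_pos"].round(1),yaw(o["orientation"])[0],o["ft_force"].round(1),o["ft_torque"].round(2),o["finger_gap"]*85)
E
```

```text
[485.4 207.2  64.6] -157.13303105737813 [  2.5 -12.1   3.3] [-1.69 -0.25 -0.07] 12.02324853247594
```

The gap of about 12 mm means it's gripping the 13 mm bar. There is a 12 N lateral force along the jaws, so I'll ease it by 0.5 mm and start the clockwise twist (positive turn about the downward tool z).

>>> move_arm(
  motion=[
    [[0, -0.002, 0], 0.05, 1],
    [[0, 0, 0], 0.15, 1],
    [[0, 0, 0], 0.15, 1],
    [[0, 0, 0], 0.15, 1],
    [[0, 0, 0], 0.15, 1],
    [[0, 0, 0], 0.15, 1],
    [[0, 0, 0], 0.15, 1],
    [[0, 0, 0], 0.15, 1],
    [[0, 0, 0], 0.15, 1],
    [[0, 0, 0], 0.15, 1],
  ],
)

```text
t: 6.5
ee_pos: [485.6, 207.6, 64.6]
orientation: [0.001, 0.168, 0.986, 0.0]
ft_force: [1.2, -3.0, 2.3]
finger_gap: 0.147
```

```bash
python3 - <<'E'
from h import *
o=observe();print(o["ee_pos"].round(1),yaw(o["orientation"])[0],o["ft_force"].round(1),o["ft_torque"].round(2),o["finger_gap"]*85,o["joints"].round(2))
E
```

```text
[485.6 207.6  64.6] 160.70734366213412 [ 1.2 -3.   2.3] [-0.27 -0.35  0.07] 12.487351486141636 [ 0.33  0.45  1.74 -0.    0.95 -0.9 ]
```

>>> move_arm(
  motion=[
    [[0, 0, 0], 0.15, 1],
    [[0, 0, 0], 0.15, 1],
    [[0, 0, 0], 0.15, 1],
    [[0, 0, 0], 0.1, 1],
    [[0, 0, 0], 0.05, 1],
    [[0, 0, 0], 0.03, 1],
    [[0, 0, 0], 0, 1],
  ],
)

```text
t: 7.2
ee_pos: [485.7, 207.7, 64.6]
orientation: [0.001, 0.325, 0.946, 0.0]
ft_force: [5.5, -2.5, 0.6]
finger_gap: 0.143
```

```bash
python3 - <<'E'
from h import *
o=observe();print(o["t"],o["ee_pos"].round(1),yaw(o["orientation"])[0],o["ft_force"].round(1),o["ft_torque"].round(2),o["finger_gap"]*85,o["joints"].round(2))
E
```

```text
7.2 [485.7 207.7  64.6] 142.0140856588668 [ 5.5 -2.5  0.6] [-0.33 -0.93  0.27] 12.129059137061802 [ 0.34  0.45  1.74 -0.    0.95 -0.57]
```

>>> move_arm(
  motion=[
    [[0, 0, 0], 0.05, 1],
    [[0, 0, 0], 0, 1],
    [[0, 0, 0], 0, 1],
  ],
)

```text
t: 7.5
ee_pos: [485.7, 207.7, 64.6]
orientation: [0.001, 0.337, 0.941, 0.0]
ft_force: [5.6, -3.1, 1.5]
finger_gap: 0.145
```

```bash
python3 - <<'E'
from h import *
o=observe();print(o["t"],o["ee_pos"].round(1),yaw(o["orientation"])[0],o["ft_force"].round(1),o["ft_torque"].round(2),o["finger_gap"]*85,o["joints"].round(2))
E
```

```text
7.5 [485.7 207.7  64.6] 140.58510118614143 [ 5.6 -3.1  1.5] [-0.39 -1.01  0.69] 12.309247751114404 [ 0.34  0.45  1.74 -0.    0.95 -0.55]
```

The moment rose from 0.27 to 0.69 N m for 1.4° more, so the bar is on the hard stop, reached at about t = 7.0–7.1. I'll hold to about 8.1, open in place, then lift straight up.

>>> move_arm(
  motion=[
    [[0, 0, 0], 0, 1],
    [[0, 0, 0], 0, 1],
    [[0, 0, 0], 0, 1],
    [[0, 0, 0], 0, 1],
    [[0, 0, 0], 0, 1],
    [[0, 0, 0], 0, 1],
    [[0, 0, 0], 0, 0],
    [[0, 0, 0], 0, 0],
    [[0, 0, 0], 0, 0],
    [[0, 0, 0], 0, 0],
  ],
)

```text
t: 8.5
ee_pos: [484.9, 207.9, 64.2]
orientation: [-0.0, 0.338, 0.941, -0.0]
ft_force: [-0.7, -0.3, 0.8]
finger_gap: 0.815
```

```bash
python3 - <<'E'
from h import *
o=observe();print(o["t"],o["ee_pos"].round(1),yaw(o["orientation"])[0],o["ft_force"].round(1),o["finger_gap"])
im,d=snapshot("side");cv2.imwrite("pics/s3.png",im)
E
```

```text
8.5 [484.9 207.9  64.2] 140.4959537562847 [-0.7 -0.3  0.8] 0.8149871927550959
```

View pics/s3.png

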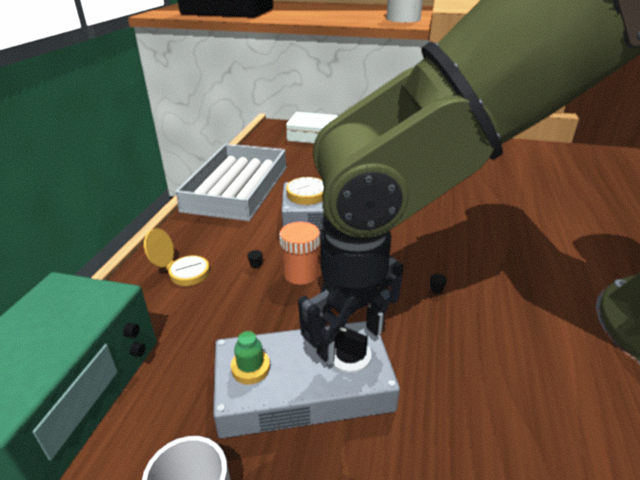

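The side view shows the bar at about (352,347) free between the open fingers and already running back. The left finger at (318,340) is clear of the glass at (249,350). Now I'll lift.

>>> move_arm(
  motion=[
    [[0, 0, 0], 0, 0],
    [[0, 0, 0], 0, 0],
    [[0, 0, -0.04], 0, 0],
    [[0, 0, -0.1], 0, 0],
    [[0, 0, -0.12], 0, 0],
    [[0, 0, -0.12], 0, 0],
    [[0, 0, -0.12], 0, 0],
    [[0, 0, -0.1], 0, 0],
    [[0, 0, 0], 0, 0],
    [[0, 0, 0], 0, 0],
  ],
)

```text
t: 9.55
ee_pos: [485.0, 207.8, 214.9]
orientation: [0.0, 0.338, 0.941, 0.0]
ft_force: [-0.3, -1.3, -0.5]
finger_gap: 0.998
```

>>> move_arm(
  motion=[
    [[0, 0, 0], 0, 0],
    [[0, 0, 0], 0, 0],
    [[0, 0, 0], 0, 0],
    [[0, 0, 0], 0, 0],
    [[0, 0, 0], 0, 0],
    [[0, 0, 0], 0, 0],
    [[0, 0, 0], 0, 0],
    [[0, 0, 0], 0, 0],
    [[0, 0, 0], 0, 0],
    [[0, 0, 0], 0, 0],
  ],
)

```text
t: 10.55
ee_pos: [485.1, 207.8, 214.3]
orientation: [0.0, 0.338, 0.941, 0.0]
ft_force: [0.6, 0.3, -0.1]
finger_gap: 0.999
```

```bash
python3 - <<'E'
from h import *
o=observe();print(o["t"],o["ee_pos"].round(1),o["ft_force"].round(1))
for n in ("side","scene"):
  im,d=snapshot(n);cv2.imwrite(f"pics/{n}4.png",im)
  for t in ("fan_bar","lamp_knob","bulb_holder"):
    for r in trace(n,t)[:1]:
        m=r["pixels"]; vs,us=np.nonzero(m&(d>0))
        P=np.array([world(n,(u,v),d[v,u]) for u,v in zip(us,vs)])
        lo,hi=(89,96) if t!="bulb_holder" else (102,112)
        Q=P[(P[:,2]>lo)&(P[:,2]<hi)][:,:2].astype(np.float32)
        if len(Q)<8: print(n,t,r["confidence"],len(Q),us.mean(),vs.mean());continue
        w,V=np.linalg.eigh(np.cov(Q.T)); print(n,t,round(r["confidence"],2),len(Q),"rect",cv2.minAreaRect(Q),"ang",np.degrees(np.arctan2(V[1,1],V[0,1]))%180)
E
```

```text
10.55 [485.1 207.8 214.3] [ 0.6  0.3 -0.1]
side fan_bar 0.65 259 rect ((485.5079650878906, 209.06265258789062), (41.78322219848633, 13.685810089111328), 21.729684829711914) ang 24.34938689679234
side bulb_holder 0.92 219 rect ((599.75732421875, 257.3013610839844), (20.212106704711914, 21.371353149414062), 14.222301483154297) ang 110.63566291408318
scene fan_bar 0.67 190 rect ((603.3500366210938, 261.8290710449219), (22.991662979125977, 31.32640838623047), 61.66859817504883) ang 140.803986481074
scene lamp_knob 0.87 79 rect ((532.0271606445312, -225.10423278808594), (43.771034240722656, 15.618413925170898), 12.449661254882812) ang 14.235600290384525
scene bulb_holder 0.94 186 rect ((600.5031127929688, 256.65460205078125), (21.859935760498047, 20.641145706176758), 6.514475345611572) ang 39.7596386460236
```

View pics/side4.png

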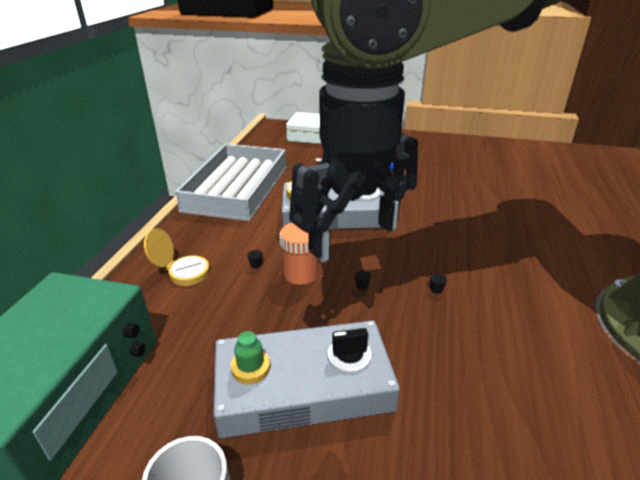

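The side view shows the bar at about (350,345), aligned as at the start, with the arm well clear above. I'll compare it pixel by pixel with the first picture after another half second.

>>> move_arm(
  motion=[
    [[0, 0, 0], 0, 0],
    [[0, 0, 0], 0, 0],
    [[0, 0, 0], 0, 0],
    [[0, 0, 0], 0, 0],
    [[0, 0, 0], 0, 0],
  ],
)

```text
t: 11.45
ee_pos: [485.1, 207.8, 214.3]
orientation: [-0.0, 0.338, 0.941, -0.0]
ft_force: [-0.5, -0.2, 0.3]
finger_gap: 1.0
```

```bash
python3 - <<'E'
from h import *
im,d=snapshot("side"); a=cv2.imread("pics/side1.png");b=cv2.imread("pics/side4.png")
f=lambda x:(x[322:372,322:378].max(2)<60)
g=lambda x:cv2.moments(f(x).astype(np.uint8),True)
for x in (a,b,im):
    m=g(x);print(m["m00"],m["m10"]/m["m00"],m["m01"]/m["m00"])
print((f(a)!=f(im)).sum())
s,_=snapshot("scene");c=cv2.imread("pics/scene1.png")
h=lambda x:(x[165:200,268:305].max(2)<60)
print("lamp",h(c).sum(),h(s).sum(),(h(c)!=h(s)).sum())
E
```

```text
893.0 28.341545352743562 23.16797312430011
885.0 27.93220338983051 22.72316384180791
886.0 27.970654627539503 22.705417607223477
35
lamp 310 311 1
```

The dark pixels of the bar match the start apart from 35 of about 890, which is likely edge noise or the arm's shadow, and they no longer change. The other knob is unchanged.

```bash
python3 -c "
from plant import *
print(job_done())"
```

```text
the job is handed in; nothing more can be done
None
```

I twisted the knob on the green-glass box clockwise to its stop, held it there, and let go. It ran back to rest by itself, and I handed the job in at about 11.5 s.

- **Twist and hold:** I gripped the bar at 40 N and turned it about 60°. The moment then rose from 0.27 to 0.69 N m over the last 1.4° of gripper turn, so it was firmly on the stop. I held it there for about 1 s.
- **Release:** I opened the gripper in place and lifted straight up.
- **Bar at rest:** after the run back its position and angle matched the first picture, with 35 of about 890 dark pixels differing. It was no longer moving between the last two pictures.
- **Other knob and glass:** the dial box's knob is unchanged (1 pixel differs), and the glass is where it was. The arm touches nothing.
- **Disagreements:**
  - In the last scene-camera check the network labelled the glass as `fan_bar`, so I discarded that reading and used the side camera.
  - The bar angle measured afterwards was 21.7° to 24.3°, depending on the fit, against about 23° at the start. That spread is about the measuring noise.

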